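Register a reference plate on the blue-light viewer

TASK

The reference plate was left askew under the amber hood of the blue-light viewer. Lift the hood by its handle until it stands upright, clear of the work, and let go of it for a moment, to make sure that its friction hinge holds it up by itself; then slide the plate flat along the deck until its edges lie flush against both the far and the left metal stop, and let go of it. Last, lower the hood gently, without slamming it, until it is fully shut, leaving the plate registered, and do not disturb the glassware and bottles standing around.

Things in the scene. Friction and masses are not known exactly. Their poses are not given: they have to be found in the camera images.
- viewer: blue-light plate viewer, fixed: low white housing, 238 mm deep (its x) by 250 mm wide (its y). Origin at worktop level; x runs from front panel to hinge, y left, z up. Its level deck, black with a pale blue window, is 58 mm above the worktop and open to the edges at x = -113 mm and y = +-125 mm; behind x = 97 mm a 23 mm high pedestal carries the hinge. Position and yaw (+-9 degrees) vary.
- stop_corner (a point): on the deck where the two stop faces would meet, (30, 70, 58) mm in the viewer's frame, same axes. Two aluminium rails 10 mm high and wide: the far stop's face is this point's plane x = 0 (rail from y = -125 to -12 mm), the left stop's face its plane y = 0 (rail from x = -80 to -12 mm). The plate goes in +x against the one and in +y against the other.
- plate: white 24-well reference plate with solid coloured pads: a loose block 85.5 mm (its x) by 127.8 mm (its y) by 20 mm high, 0.07 to 0.14 kg, with upright sides. Origin at the centre of its underside, z up. It starts flat on the deck, set back 15 to 35 mm from both stops and turned up to 11 degrees. Too wide for most grippers: push it by its sides.
- plate_corner (a point): far left lower corner of the plate, at (42.75, 63.9, 0) mm in the plate's frame: the corner that belongs at stop_corner
- hood (a joint): angle of the amber hood, rad: 0 fully shut, growing as it opens, end stop at 1.65 (95 degrees). Dry friction of 0.75 N m in the hinge (about 3 N at the handle) holds the hood (0.35 kg) at any angle where it is let go; at the handle, raising it takes about 5 N, lowering it 2 to 3 N. It starts shut or up to 0.25 rad ajar.
- hood_hinge (a point): middle of the hinge axis, which runs along the viewer's y, 88 mm above the worktop and 92 mm behind the viewer's origin. The hood is 200 mm from hinge to front wall, 240 mm wide, 29 mm deep and covers the deck when shut.
- hood_handle (a point): middle of the hood's handle: round black bar 10 mm thick, parallel to the hinge axis, free over 80 mm, a post at each end, 37 mm in front of the hood's front wall (32 mm clear for a finger). At angle 0 it is 237 mm in front of and 12 mm below the hinge axis (76 mm above the worktop), and it turns with the hood about that axis. It can be pinched from above at every angle.
- erlenmeyer: conical glass flask, 74 mm wide, 111 mm high, standing left of the viewer; leave alone. Origin at the centre of its underside
- sample_jar: glass sample jar with steel lid, 76 mm wide, 115 mm high, standing to the right behind the viewer; leave alone. Origin at the centre of its underside
- wash_bottle: white wash bottle with red cap and bent spout, 72 x 99 mm, 228 mm high, standing farther left; leave alone. Origin at the centre of its underside
Things that resemble listed ones, but are neither listed nor needed, are in the scene too. Several things have the shape of the plate; the one meant has the colours described above.

How it is judged:
By the outcome, as a careful person would: the job done as asked, in the order asked, and still so for the second after the job is handed in, with the robot touching nothing.
It also fails if it takes over 72 s, if anything falls off the work surface, if the arm or the gripper's body presses on something with over 40 N, if the wrist force passes 120 N, or if a joint passes its speed limit or range.

ROBOT

A 7-joint arm with a two-finger parallel gripper is mounted at the origin on a cart in front of the work surface, level with it; the furniture and walls round the work are solid. World frame = base frame: x ahead of the robot, y to its left, z up, the work surface at z = 0. Lengths are in m, angles in rad, forces in N, time in s.
With the tool pointing down it reaches from about 0.425 to 1.025 m from the base axis. Payload 9.4 kg.
Tool frame: the origin (TCP) lies midway between the tips of the shut fingers; the grasp point (between the pads) lies 19 mm behind it (ctrl.grasp_offset is the distance from the TCP to the grasp point, in m); z points along the fingers, y is the direction in which the jaws open and shut (so a half turn about z gives the same grasp; the last joint's range is limited). The gripper opens to 85 mm and grips with 20 to 120 N. Pads are 22 mm wide; open, the fingers measure 114 mm over their backs; the gripper's body (76 mm by 85 mm) begins 54 mm behind the grasp point. The pads swing forward as they close: fully open they stand 13 mm farther back than shut.
Start: joints at [1.067, 0.599, -0.003, 1.599, 0.002, 0.943, -0.08], TCP at [0.3, -0.66, 0.211] pointing down, gripper open.
Joint ranges: [-2.57, 2.57], [-0.35, 1.97], [-1.29, 1.29], [0.11, 2.56], [-1.05, 4.19], [0.11, 1.86], [-2.63, 2.63]. Speed limits (rad/s): [2.22, 2.22, 3.01, 3.01, 3.14, 3.14, 3.14].

INTERFACE

Orientations are given as a unit quaternion [x, y, z, w].
In Python, from station import readout, imaging, ticket, finder, ctrl gives the robot as it stands.
- The arm moves only by the tool jog_arm, never from a script. Its argument "targets" is a list of rows, each a list of 3 entries, a list of its own where there are three numbers: the finger opening in m, from 0 to 0.0854, then the shift along the tool's x, y, z in m, then the turn about the tool's z in degrees. In form: [[hand, [tx, ty, tz], twist], ...]. A call has 1 to 20 rows; each row shifts and turns the commanded pose from where the row before left it, along the tool's axes as they then stand; what a row does not reach is not made up. A row lasts 1/12 s, in which the tool goes at most 41.7 mm and 7.16 degrees, less where a joint would pass 70% of its speed; a pose out of reach is approached as far as the arm can. A call is refused whole if a number of a shift passes 0.0417 or a number of a turn 7.16, either way. A call with a gripper value outside its range is refused whole. The fingers move at their own pace and stop on an object; "grip_force" is the grip in N (left out, the last holds). Time passes only in rows, so rows that do not move let the fingers close. It gives the time, the measured TCP pose, the force and the opening at its end, in the units of the state.
- readout.get_state(): the state, without advancing time (a new reading comes with each control period).
- imaging.grab_frame(name): name is "scene" or "top"; returns (picture, depth): 384x512x3 uint8, blue, green, red; 384x512 float32, m along the optical axis (not along the pixel's ray), 0 where there is no reading.
- imaging.camera_info(name): a dict with "K" (3x3 intrinsics, pixels), "extrinsics" (4x4, takes a point from camera to world coordinates). Camera axes: x right, y down, z forward; pixel columns grow to the right and rows downward; lengths in m; the calibration is good to about 2 mm. A picture is of the moment at which its call begins. camera_info takes no time and is no camera call.
- ticket.sign_off(): hands the job in, once; it reports no verdict.
Trained networks look in the newest picture that a camera, given by its name, has taken for a name from the list of things; names that differ only in an ending like _2 or _b are one class to them, and where a whole thing is asked for, a point or a joint stands for the part that bears it (a point fixed in the world has none). Each returns a list of dicts, best first, with "p" (0 to 1); they miss things now and then, are a little off and sometimes report something else, mostly with a low value. They report only what shows in the picture. A call takes as long as a camera call. They do not tell look-alikes from the thing itself.
- finder.boxes_of(query, camera): "point" ([x, y, z] in m, in the coordinates of the camera as it stood for that picture, good to about 4 mm: the middle of the surface that is visible of it).
- finder.spot_point(query, camera): "point" ([x, y, z] in m, in the coordinates of the camera as it stood for that picture, good to about 4 mm: a listed point, or the origin of a listed thing).
The state is a dict: "t": time; "qpos": joint angles; "joint_velocities": joint speeds; "joint_efforts": joint torques, N m; "position": TCP position; "tcp_rot": TCP orientation; "ft_force": force on the tool from outside, world axes, zero at the start; "ft_torque": the same for the moment, N m; "finger_gap": opening from 0.0 (shut) to 1.0 (fully open).
Only numpy, scipy, OpenCV 4.12 (cv2) and the standard library are available. Lean on these libraries where they do the work, as an engineer would, in place of code of your own. Each camera call takes 0.05 s, during which the arm holds its last target. There are 200 camera calls.

## Working session

There is one attempt and no reset: what is moved stays moved. The work goes in short steps, Python scripts to look and compute and a tool call to move; the robot and the scene stay as the last step left them, time stands still between calls to the robot, and variables do not carry over. Pictures are saved under pics/ and viewed, about 8 in all and at most 12, crops included, and the job is handed in when it is done.

Besides the shell and the picture viewer there is one more tool, called after "Emit:" by a JSON object that holds its "fn" and its "kwargs". jog_arm: Moves the arm, as the interface text tells. Its arguments: {"type":"object","properties":{"targets":{"type":"array","items":{"type":"array"}},"grip_force":{"type":"number"}},"required":["targets"]}

```bash
ls; mkdir -p pics; cat > h.py <<'E'
import numpy as np, cv2
from station import readout, imaging, ticket, finder, ctrl
def W(cam,p):
    E=np.array(imaging.camera_info(cam)["extrinsics"]); return E[:3,:3]@np.array(p)+E[:3,3]
def cloud(cam,d):
    K=np.array(imaging.camera_info(cam)["K"]);E=np.array(imaging.camera_info(cam)["extrinsics"])
    v,u=np.mgrid[:d.shape[0],:d.shape[1]]
    P=np.stack([(u-K[0,2])/K[0,0]*d,(v-K[1,2])/K[1,1]*d,d],-1)
    return P@E[:3,:3].T+E[:3,3]
E
python3 - <<'E'
from h import *
ims=[]
for c in("scene","top"):
    im,d=imaging.grab_frame(c); np.savez(f"/tmp/{c}0",im=im,d=d); cv2.imwrite(f"pics/{c}0.png",im)
    for q in("viewer","stop_corner","plate","plate_corner","hood_hinge","hood_handle","erlenmeyer","sample_jar","wash_bottle"):
        print(c,q,[(np.round(W(c,r["point"]),3).tolist(),round(r["p"],2)) for r in finder.spot_point(q,c)[:3]])
print(readout.get_state())
for c in("scene","top"):print(np.round(imaging.camera_info(c)["extrinsics"],2).tolist())
E
```

```text
pics
scene viewer []
scene stop_corner [([0.615, 0.046, 0.053], 0.89)]
scene plate [([0.435, 0.384, -0.002], 0.68), ([0.54, -0.032, 0.061], 0.6)]
scene plate_corner [([0.38, 0.337, -0.0], 0.59), ([0.58, 0.037, 0.056], 0.51)]
scene hood_hinge [([0.672, -0.03, 0.086], 0.69), ([0.618, 0.048, 0.056], 0.62)]
scene hood_handle [([0.444, -0.002, 0.133], 0.83), ([0.594, 0.471, -0.001], 0.4)]
scene erlenmeyer [([0.553, 0.196, -0.001], 0.76), ([0.673, -0.026, 0.085], 0.4), ([0.578, 0.036, 0.057], 0.39)]
scene sample_jar [([0.614, -0.267, 0.001], 0.65)]
scene wash_bottle [([0.595, 0.474, 0.0], 0.61)]
top viewer [([0.579, -0.011, 0.002], 0.84)]
top stop_corner [([0.622, 0.051, 0.059], 0.61)]
top plate [([0.436, 0.387, 0.001], 0.8)]
top plate_corner [([0.377, 0.333, 0.001], 0.84)]
top hood_hinge [([0.674, -0.03, 0.087], 0.69)]
top hood_handle [([0.44, -0.005, 0.135], 0.86)]
top erlenmeyer [([0.558, 0.201, -0.005], 0.64)]
top sample_jar [([0.616, -0.262, -0.001], 0.82)]
top wash_bottle [([0.596, 0.481, 0.001], 0.84)]
{'t': 1.0, 'qpos': array([ 1.0672751 ,  0.599232  , -0.00249026,  1.59939974,  0.
[... 162 characters left out ...]
, -6.95785919e-04, -3.32549166e-04]), 'joint_efforts': array([ 1.71970760e-04, -7.76224208e+01,  1.56410504e+00, -2.58387405e+01,
        1.24611772e-02,  2.15051303e-03, -7.95795643e-06]), 'position': array([ 0.30012566, -0.65996302,  0.21092412]), 'tcp_rot': array([ 9.77311890e-01,  2.11805259e-01, -1.25759984e-05,  3.16565546e-05]), 'ft_force': array([0.4438291 , 0.12909881, 0.04739362]), 'ft_torque': array([-0.01430657, -0.00833357, -0.0662646 ]), 'finger_gap': 0.9986104496035094}
[[-0.7, -0.35, 0.62, -0.24], [-0.71, 0.31, -0.63, 0.91], [0.02, -0.88, -0.47, 0.67], [0.0, 0.0, 0.0, 1.0]]
[[0.01, -1.0, 0.09, 0.44], [-1.0, -0.01, 0.01, 0.13], [-0.01, -0.09, -1.0, 1.35], [0.0, 0.0, 0.0, 1.0]]
```

View pics/scene0.png

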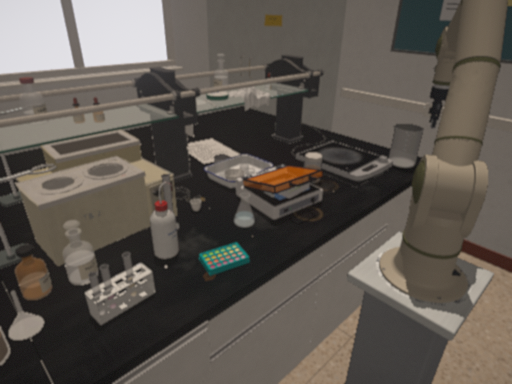

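View pics/top0.png

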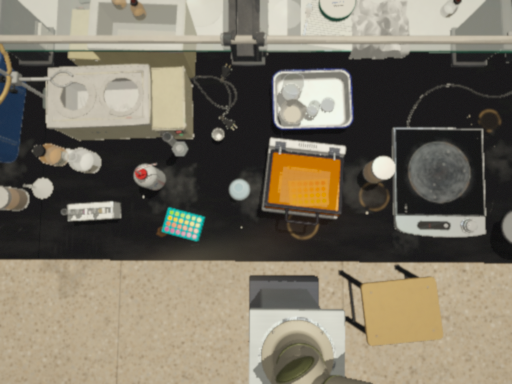

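The scene shows the white viewer with its amber hood ajar at top-view pixel (305,180). A teal look-alike plate is at (183,224), the flask at (239,189), the jar at (380,168) and the bottle at (148,176). Next I'll refine the viewer's pose from the hood outline.

```bash
python3 - <<'E'
from h import *
z=np.load("/tmp/top0.npz"); im=z["im"]; P=cloud("top",z["d"])
hsv=cv2.cvtColor(im,cv2.COLOR_BGR2HSV)
m=(hsv[...,0]<22)&(hsv[...,1]>150)&(hsv[...,2]>120)
m[:, :255]=0; m[:,355:]=0; m[:130]=0; m[225:]=0
# own depth plane fit of orange points
Q=P[m]; Q=Q[(Q[:,2]>.05)&(Q[:,2]<.2)]
print(len(Q),Q.min(0),Q.max(0))
A=np.c_[Q[:,:2],np.ones(len(Q))]; c=np.linalg.lstsq(A,Q[:,2],rcond=None)[0]
for _ in range(5):
    r=np.abs(A@c-Q[:,2])<.006; c=np.linalg.lstsq(A[r],Q[r,2],rcond=None)[0]
print("plane",c,r.mean(),"yaw of gradient",np.degrees(np.arctan2(-c[1],-c[0])),"tilt",np.arctan(np.hypot(c[0],c[1])))
R=cv2.minAreaRect((Q[:,:2]*1000).astype(np.float32));print(R)
# handle dark points
s=P[200:225,265:350].reshape(-1,3);k=im[200:225,265:350].reshape(-1,3).max(1)<60
s=s[k&(s[:,2]>.1)&(s[:,2]<.16)];print(len(s),s.mean(0) if len(s) else 0)
if len(s)>10:
    print(cv2.minAreaRect((s[:,:2]*1000).astype(np.float32)))
cv2.imwrite("pics/c.png",cv2.resize(im[130:245,245:360],(690,690),interpolation=cv2.INTER_CUBIC))
E
```

```text
3537 [ 0.48017291 -0.1323485   0.08683032] [0.66815741 0.10056201 0.13904909]
plane [-0.25119984  0.02867281  0.25766063] 0.988408255583828 yaw of gradient -6.5117537273880535 tilt 0.24764130353595043
((574.1572875976562, -15.055534362792969), (219.85372924804688, 169.5919647216797), 83.7696533203125)
149 [ 0.45575691 -0.01037169  0.13565522]
((468.0548400878906, -40.104331970214844), (60.445491790771484, 185.35508728027344), 8.717212677001953)
```

View pics/c.png

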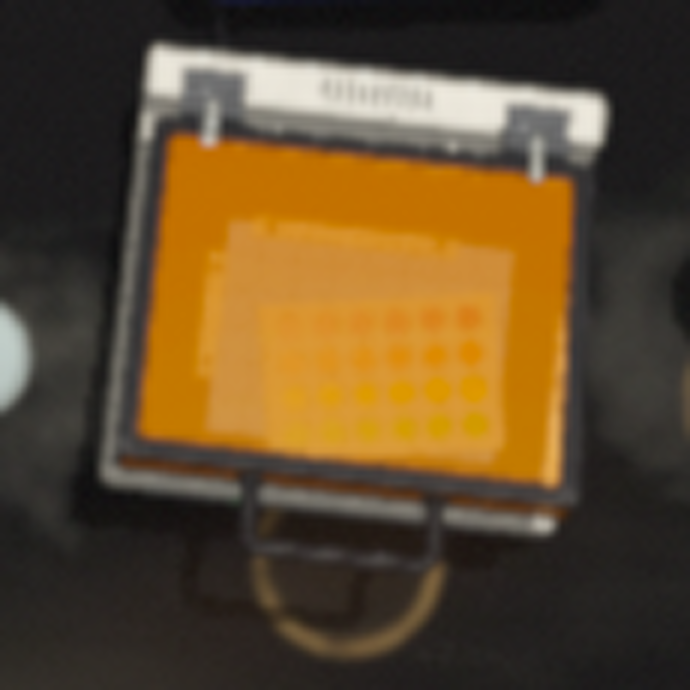

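Emit:
{"fn": "jog_arm", "kwargs": {"targets": [[0.034, [0.03, -0.015, -0.01], -7.0], [0.034, [0.03, -0.015, -0.01], -7.0], [0.034, [0.03, -0.01, -0.01], -7.0], [0.034, [0.03, -0.005, -0.01], -7.0], [0.034, [0.03, 0.0, 0.0], -7.0], [0.034, [0.03, 0.0, 0.0], -7.0], [0.034, [0.03, 0.0, 0.0], -7.0], [0.034, [0.03, 0.0, 0.0], -7.0]]}}

```text
t: 1.67
position: [0.429, -0.4469, 0.2511]
tcp_rot: [0.761, 0.648, 0.0, 0.0]
ft_force: [1.4, 0.0, 0.6]
finger_gap: 0.4
```

The hood is 0.25 rad ajar. The handle is at (0.442, -0.004, 0.134), from both the hinge and the detector, and the viewer's yaw is -6.5°. The plate sits to the right and toward the front under the hood.

Emit:
{"fn": "jog_arm", "kwargs": {"targets": [[0.032, [0.04, -0.0034, 0], -2.7], [0.032, [0.04, -0.0034, 0], 0], [0.032, [0.04, -0.0034, 0], 0], [0.032, [0.04, -0.0034, 0], 0], [0.032, [0.04, -0.0034, 0], 0], [0.032, [0.04, -0.0034, 0], 0], [0.032, [0.04, -0.0034, 0], 0], [0.032, [0.04, -0.0034, 0], 0], [0.032, [0.04, -0.0034, 0], 0], [0.032, [0.04, -0.0034, 0], 0], [0.032, [0.035, -0.003, 0], 0], [0.032, [0.005, 0, 0], 0], [0.032, [0, 0, 0], 0], [0.032, [0, 0, 0], 0]]}}

```text
t: 2.83
position: [0.4454, -0.0075, 0.2509]
tcp_rot: [0.748, 0.664, -0.0, 0.0]
ft_force: [0.1, -0.8, -0.0]
finger_gap: 0.376
```

```bash
cat >> h.py <<'E'
V=np.radians(-6.5); R=np.array([[np.cos(V),-np.sin(V)],[np.sin(V),np.cos(V)]]); H=np.array([.673,-.030])
O=H-R@[.092,0]          # viewer origin
def inV(p): return R.T@(np.array(p)[:2]-O)   # world xy -> viewer xy
def handle(a): return np.r_[O+R@[.092-.2373*np.cos(a-.0506),0], .088+.2373*np.sin(a-.0506)]
def st():
    s=readout.get_state();q=s["tcp_rot"]
    print("t",round(s["t"],2),"pos",np.round(s["position"],4),"view",np.round(inV(s["position"]),4),"yaw",round(np.degrees(2*np.arctan2(q[1],q[0])),2),"F",np.round(s["ft_force"],1),"FV",np.round(R.T@s["ft_force"][:2],1),"gap",round(s["finger_gap"],3),"q",np.round(s["qpos"],2));return s
E
python3 - <<'E'
from h import *
st(); print(O,handle(.2476),"stop",O+R@[.03,.07])
for c in("scene","top"):
    imaging.grab_frame(c)
    print([(np.round(W(c,r["point"]),3).tolist(),round(r["p"],2)) for r in finder.spot_point("hood_handle",c)[:2]])
E
```

```text
t 2.83 pos [ 0.4454 -0.0075  0.2509] view [-0.1367 -0.0034] yaw 83.19 F [ 0.1 -0.8 -0. ] FV [ 0.2 -0.7] gap 0.376 q [ 0.28  0.24 -0.47  2.14  0.15  0.79 -0.41]
[ 0.58159139 -0.0195853 ] [ 0.44178571 -0.00365646  0.13444631] stop [0.61932277 0.04656863]
[([0.443, 0.001, 0.132], 0.6)]
[([0.44, -0.005, 0.135], 0.62)]
```

Emit:
{"fn": "jog_arm", "kwargs": {"targets": [[0.032, [0.003, -0.004, 0.02], 0], [0.032, [0, 0, 0.03], 0], [0.032, [0, 0, 0.03], 0], [0.032, [0, 0, 0.02], 0], [0.032, [0, 0, 0.02], 0], [0.032, [0, 0, 0.015], 0], [0.032, [0, 0, 0], 0], [0.0, [0, 0, 0], 0], [0.0, [0, 0, 0], 0], [0.0, [0, 0, 0], 0], [0.0, [0, 0, 0], 0], [0.0, [0, 0, 0], 0]], "grip_force": 40}}

```text
t: 4.03
position: [0.4425, -0.0037, 0.1167]
tcp_rot: [0.748, 0.663, 0.001, 0.001]
ft_force: [-0.2, -0.4, -0.3]
finger_gap: 0.003
```

```bash
python3 - <<'E'
from h import *
s=st()
# arc plan in tool axes from hood angle .2476 to 1.60
a=np.linspace(.2476,1.60,31)
p=np.c_[-.2373*np.cos(a-.0506),.2373*np.sin(a-.0506)]
print([[round(y,4),round(-z,4)] for y,z in np.diff(p,axis=0)])
E
```

```text
t 4.03 pos [ 0.4425 -0.0037  0.1167] view [-0.14  0.  ] yaw 83.13 F [-0.2 -0.4 -0.3] FV [-0.1 -0.4] gap 0.003 q [ 0.14  0.45 -0.35  2.3   0.36  0.44 -0.63]
[[np.float64(0.0023), np.float64(-0.0104)], [np.float64(0.0028), np.float64(-0.0103)], [np.float64(0.0033), np.float64(-0.0102)], [np.float64(0.0037), np.float64(-0.01)], [np.float64(0.0042), np.float64(-0.0099)], [np.float64(0.0046), np.float64(-0.0097)], [np.float64(0.005), np.float64(-0.0094)], [np.float64(0.0055), np.float64(-0.0092)], [np.float64(0.0059), np.float64(-0.0089)], [np.float64(0.0063), np.float64(-0.0087)], [np.float64(0.0066), np.float64(-0.0084)], [np.float64(0.007), np.float64(-0.0081)], [np.float64(0.0074), np.float64(-0.0077)], [np.float64(0.0077), np.float64(-0.0074)], [np.float64(0.008), np.float64(-0.0071)], [np.float64(0.0084), np.float64(-0.0067)], [np.float64(0.0086), np.float64(-0.0063)], [np.float64(0.0089), np.float64(-0.0059)], [np.float64(0.0092), np.float64(-0.0055)], [np.float64(0.0094), np.float64(-0.0051)], [np.float64(0.0096), np.float64(-0.0046)], [np.float64(0.0098), np.float64(-0.0042)], [np.float64(0.01), np.float64(-0.0038)], [np.float64(0.0102), np.float64(-0.0033)], [np.float64(0.0103), np.float64(-0.0028)], [np.float64(0.0104), np.float64(-0.0024)], [np.float64(0.0105), np.float64(-0.0019)], [np.float64(0.0106), np.float64(-0.0014)], [np.float64(0.0107), np.float64(-0.001)], [np.float64(0.0107), np.float64(-0.0005)]]
```

```bash
python3 - <<'E'
from h import *
for c in("scene","top"):
    im,d=imaging.grab_frame(c); np.savez(f"/tmp/{c}1",im=im,d=d)
    print([(np.round(W(c,r["point"]),3).tolist(),round(r["p"],2)) for r in finder.spot_point("hood_handle",c)[:2]])
    if c=="scene": a=cv2.resize(im[130:240,200:350],(750,550),interpolation=cv2.INTER_CUBIC); cv2.imwrite("pics/d.png",a)
E
```

```text
[([0.446, -0.002, 0.132], 0.82)]
[([0.441, -0.007, 0.131], 0.71)]
```

View pics/d.png

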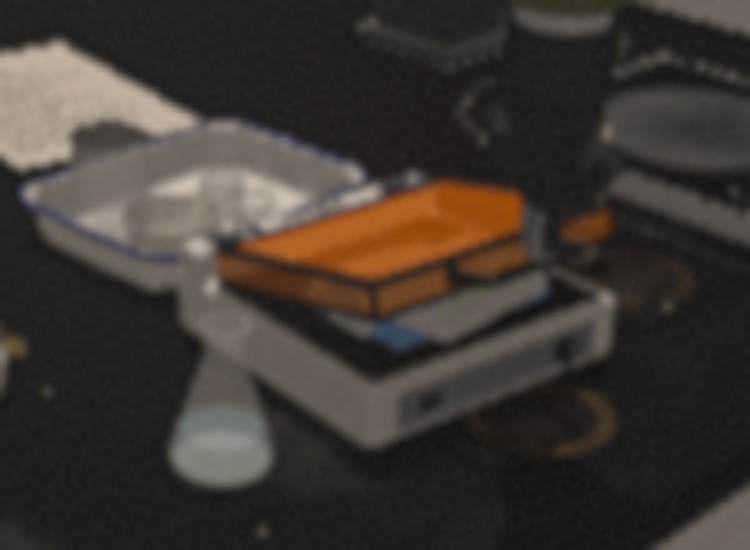

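```bash
python3 - <<'E'
from h import *
out=[]
def proj(c,p):
    E=np.linalg.inv(np.array(imaging.camera_info(c)["extrinsics"]));K=np.array(imaging.camera_info(c)["K"])
    q=K@(E[:3,:3]@np.array(p)+E[:3,3]);return q[:2]/q[2]
h=handle(.2476)
for c,n in(("scene",0),("scene",1),("top",0),("top",1)):
    z=np.load(f"/tmp/{c}{n}.npz");im=z["im"];P=cloud(c,z["d"])
    u,v=proj(c,h);u0,v0=int(u)-22,int(v)-18
    f=9 
    a=cv2.resize(im[v0:v0+32,u0:u0+44],None,fx=f,fy=f,interpolation=cv2.INTER_CUBIC)
    a=np.clip(a.astype(float)*1.8,0,255).astype(np.uint8)
    for s in(-.04,.04):
        p=h.copy();p[:2]+=R@[0,s];q=(proj(c,p)-[u0,v0]+.5)*f;cv2.circle(a,tuple(int(x) for x in q),4,(0,255,0),1)
    if n:
        q=(proj(c,readout.get_state()["position"])-[u0,v0]+.5)*f;cv2.circle(a,tuple(int(x) for x in q),4,(255,0,255),1)
    out.append(a)
    Q=P[v0:v0+32,u0:u0+44].reshape(-1,3);L=(Q-np.r_[O,0]);L[:,:2]=L[:,:2]@R
    k=(np.abs(L[:,1])<.04)&(L[:,0]<-.12)&(L[:,0]>-.165)&(L[:,2]>.09)&(L[:,2]<.17)
    print(c,n,k.sum(),np.round(np.median(L[k],0),4) if k.any() else "")
cv2.imwrite("pics/e.png",np.vstack([np.hstack(out[:2]),np.hstack(out[2:])]))
E
```

```text
scene 0 51 [-0.1432 -0.0023  0.1346]
scene 1 115 [-0.1451  0.0072  0.1439]
top 0 86 [-1.413e-01  1.000e-04  1.384e-01]
top 1 9 [-0.1414  0.0367  0.1346]
```

View pics/e.png

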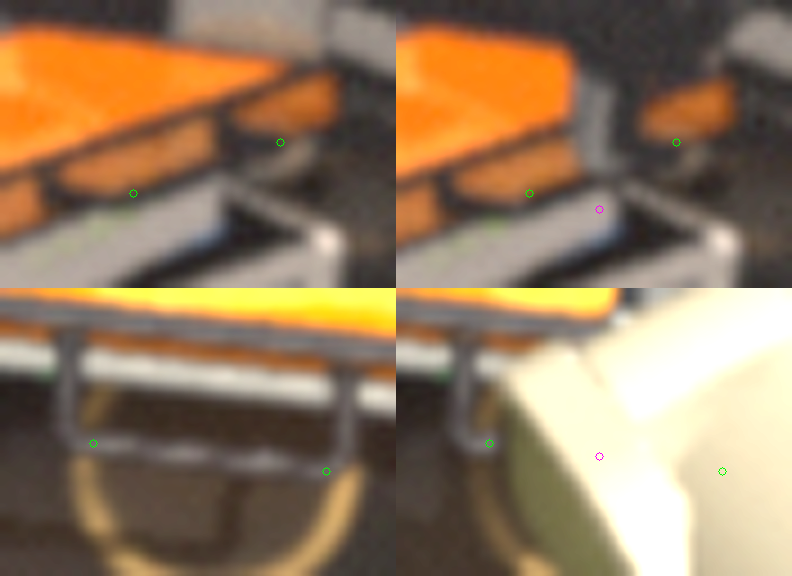

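The hood has not moved and the gripper reads fully shut. I'll feel for the bar with a small lift.

Emit:
{"fn": "jog_arm", "kwargs": {"targets": [[0.0, [0, 0, -0.004], 0], [0.0, [0, 0, -0.004], 0], [0.0, [0, 0, -0.004], 0], [0.0, [0, 0, 0], 0], [0.0, [0, 0, 0], 0]]}}

```text
t: 4.65
position: [0.442, -0.0036, 0.1282]
tcp_rot: [0.748, 0.664, 0.0, 0.0]
ft_force: [-0.1, 0.0, 0.1]
finger_gap: 0.005
```

```bash
python3 - <<'E'
from h import *
st()
for c in("scene","top"):
    im,d=imaging.grab_frame(c)
    print([(np.round(W(c,r["point"]),3).tolist(),round(r["p"],2)) for r in finder.spot_point("hood_handle",c)[:2]])
print("offset",ctrl.grasp_offset,[x for x in dir(ctrl) if x[0]!="_"])
E
```

```text
t 4.65 pos [ 0.442  -0.0036  0.1282] view [-1.405e-01  1.000e-04] yaw 83.14 F [-0.1  0.   0.1] FV [-0.1  0. ] gap 0.005 q [ 0.16  0.43 -0.37  2.29  0.34  0.47 -0.61]
[([0.446, -0.004, 0.129], 0.84)]
[([0.439, -0.007, 0.135], 0.83)]
offset 0.0187 ['PlanningError', 'grasp_offset']
```

```bash
cat >> h.py <<'E'
def hoodfit(im,d,amax=.25):
    P=cloud("top",d);hsv=cv2.cvtColor(im,cv2.COLOR_BGR2HSV)
    m=(hsv[...,0]<22)&(hsv[...,1]>150)&(hsv[...,2]>120); m[:,:255]=0;m[:,355:]=0;m[:130]=0;m[225:]=0
    Q=P[m];Q=Q[(Q[:,2]>.05)&(Q[:,2]<amax)];A=np.c_[Q[:,:2],np.ones(len(Q))];r=np.ones(len(Q),bool)
    for _ in range(8):
        c=np.linalg.lstsq(A[r],Q[r,2],rcond=None)[0];r=np.abs(A@c-Q[:,2])<.005
    return np.arctan(np.hypot(c[0],c[1])),r.mean()
E
python3 - <<'E'
from h import *
for n in(0,1):
    z=np.load(f"/tmp/top{n}.npz");print(hoodfit(z["im"],z["d"]))
im,d=imaging.grab_frame("top");print(hoodfit(im,d))
im,d=imaging.grab_frame("scene");P=cloud("scene",d)
L=(P-np.r_[O,0]);L[...,:2]=L[...,:2]@R
k=(np.abs(L[...,1])<.06)&(L[...,0]<-.115)&(L[...,0]>-.18)&(L[...,2]>.09)&(L[...,2]<.2)
v,u=np.nonzero(k);print(u.min(),u.max(),v.min(),v.max())
for y in range(-50,60,10):
    s=k&(np.abs(L[...,1]*1000-y)<5)
    print(y,s.sum(),np.round(np.sort(L[s][:,2])[::4],3).tolist(),np.round(L[s][:,0].mean(),3))
p=(720,600);a=im[v.min()-8:v.max()+8,u.min()-12:u.max()+12];a=np.clip(a*1.8,0,255).astype(np.uint8)
cv2.imwrite("pics/f.png",cv2.resize(a,None,fx=9,fy=9,interpolation=cv2.INTER_CUBIC)[:600,:800])
E
```

```text
(np.float64(0.24797562688726613), np.float64(0.9655074922250495))
(np.float64(0.23138696607159825), np.float64(0.9614787200994097))
(np.float64(0.2324209616070496), np.float64(0.9716245712503898))
291 318 163 187
-50 1 [0.127] -0.123
-40 10 [0.124, 0.129, 0.133] -0.13
-30 7 [0.123, 0.133] -0.144
-20 4 [0.129] -0.144
-10 13 [0.126, 0.132, 0.157, 0.199] -0.151
0 31 [0.13, 0.134, 0.157, 0.167, 0.171, 0.177, 0.187, 0.198] -0.153
10 99 [0.128, 0.133, 0.15, 0.152, 0.156, 0.159, 0.161, 0.163, 0.167, 0.17, 0.172, 0.175, 0.177, 0.179, 0.183, 0.185, 0.187, 0.191, 0.192, 0.194, 0.195, 0.195, 0.197, 0.198, 0.199] -0.143
20 10 [0.128, 0.133, 0.199] -0.142
30 8 [0.124, 0.132] -0.144
40 5 [0.125, 0.134] -0.145
50 20 [0.121, 0.127, 0.129, 0.13, 0.133] -0.135
```

View pics/f.png

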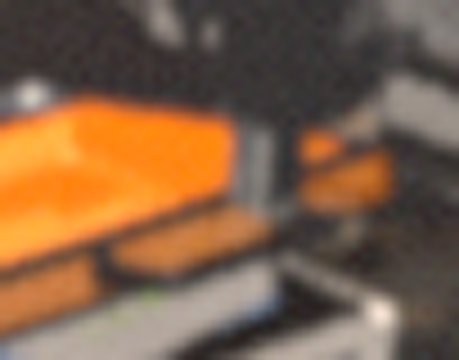

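The hood dropped 0.016 rad and the finger tips appear to end about 20 mm higher than reported, just above the bar. I'll open, go deeper and close again.

Emit:
{"fn": "jog_arm", "kwargs": {"targets": [[0.032, [0, 0, -0.006], 0], [0.032, [0, 0, 0], 0], [0.032, [0, 0, 0], 0], [0.032, [0, 0, 0], 0], [0.032, [0, 0, 0.01], 0], [0.032, [0, 0, 0.01], 0], [0.032, [0, 0, 0.01], 0], [0.032, [0, 0, 0.012], 0], [0.032, [0, 0, 0], 0], [0.0, [0, 0, 0], 0], [0.0, [0, 0, 0], 0], [0.0, [0, 0, 0], 0], [0.0, [0, 0, 0], 0], [0.0, [0, 0, 0], 0]], "grip_force": 40}}

```text
t: 6.12
position: [0.4409, -0.0034, 0.0921]
tcp_rot: [0.748, 0.664, -0.0, -0.0]
ft_force: [-5.1, 3.7, 0.1]
finger_gap: 0.097
```

```bash
python3 - <<'E'
from h import *
st()
im,d=imaging.grab_frame("top");print(hoodfit(im,d))
im,d=imaging.grab_frame("scene");P=cloud("scene",d)
L=(P-np.r_[O,0]);L[...,:2]=L[...,:2]@R
k=(np.abs(L[...,1]-.005)<.02)&(L[...,0]<-.115)&(L[...,0]>-.18)&(L[...,2]>.07)&(L[...,2]<.25)
print(np.round(np.sort(L[k][:,2])[::3],3).tolist())
E
```

```text
t 6.12 pos [ 0.4409 -0.0034  0.0921] view [-1.416e-01  1.000e-04] yaw 83.18 F [-5.1  3.7  0.1] FV [-5.5  3.1] gap 0.097 q [ 0.1   0.49 -0.31  2.33  0.4   0.37 -0.67]
(np.float64(0.23327314526933285), np.float64(0.9627003699136868))
[0.11, 0.112, 0.114, 0.117, 0.118, 0.119, 0.12, 0.122, 0.124, 0.126, 0.126, 0.129, 0.13, 0.13, 0.132, 0.132, 0.133, 0.134, 0.135, 0.136, 0.137, 0.138, 0.139, 0.14, 0.141, 0.142, 0.143, 0.145, 0.146, 0.147, 0.148, 0.151, 0.152, 0.153, 0.154, 0.155, 0.156, 0.157, 0.158, 0.159, 0.159, 0.16, 0.16, 0.16, 0.162, 0.162, 0.163, 0.163, 0.164, 0.165, 0.166, 0.167, 0.168, 0.169, 0.169, 0.171, 0.171, 0.173, 0.174, 0.174, 0.175, 0.176, 0.176, 0.177, 0.179, 0.179, 0.18, 0.181, 0.181, 0.182, 0.184, 0.185, 0.185, 0.186, 0.187, 0.188, 0.188, 0.191, 0.191, 0.192, 0.193, 0.194, 0.194, 0.195, 0.196, 0.196, 0.196, 0.197, 0.198, 0.2, 0.201, 0.202, 0.202, 0.203, 0.204, 0.206, 0.206, 0.207, 0.208, 0.208, 0.209, 0.209, 0.21, 0.211, 0.211, 0.212, 0.212, 0.213, 0.214, 0.214, 0.215, 0.216, 0.216, 0.217, 0.217, 0.218, 0.218, 0.219, 0.219, 0.22, 0.221, 0.221, 0.222, 0.223, 0.223, 0.224, 0.224, 0.225, 0.225, 0.225, 0.227, 0.228, 0.228, 0.23, 0.231, 0.232, 0.234, 0.235, 0.238, 0.239, 0.241, 0.242, 0.243, 0.244, 0.245, 0.246, 0.247, 0.248, 0.249]
```

The bar is now gripped. The gap is about 8 mm, and the visible tips sit about 19 mm above the reported TCP. Next I'll raise the hood along the arc.

Emit:
{"fn": "jog_arm", "kwargs": {"targets": [[0, [0, 0.0006, -0.0034], 0], [0, [0, 0.0023, -0.0104], 0], [0, [0, 0.0028, -0.0103], 0], [0, [0, 0.0033, -0.0102], 0], [0, [0, 0.0037, -0.01], 0], [0, [0, 0.0042, -0.0099], 0], [0, [0, 0.0046, -0.0097], 0], [0, [0, 0.005, -0.0094], 0], [0, [0, 0.0055, -0.0092], 0], [0, [0, 0.0059, -0.0089], 0], [0, [0, 0.0063, -0.0087], 0], [0, [0, 0.0066, -0.0084], 0], [0, [0, 0.007, -0.0081], 0], [0, [0, 0.0074, -0.0077], 0], [0, [0, 0.0077, -0.0074], 0], [0, [0, 0.008, -0.0071], 0]]}}

```text
t: 7.55
position: [0.5185, -0.012, 0.2314]
tcp_rot: [0.748, 0.664, -0.002, -0.002]
ft_force: [-14.2, 5.9, 8.1]
finger_gap: 0.098
```

Emit:
{"fn": "jog_arm", "kwargs": {"targets": [[0, [0, 0.0084, -0.0067], 0], [0, [0, 0.0086, -0.0063], 0], [0, [0, 0.0089, -0.0059], 0], [0, [0, 0.0092, -0.0055], 0], [0, [0, 0.0094, -0.0051], 0], [0, [0, 0.0096, -0.0046], 0], [0, [0, 0.0098, -0.0042], 0], [0, [0, 0.01, -0.0038], 0], [0, [0, 0.0102, -0.0033], 0], [0, [0, 0.0103, -0.0028], 0], [0, [0, 0.0104, -0.0024], 0], [0, [0, 0.0105, -0.0019], 0], [0, [0, 0.0106, -0.0014], 0], [0, [0, 0.0107, -0.001], 0], [0, [0, 0.0107, -0.0005], 0], [0, [0, 0, 0], 0]]}}

```text
t: 8.88
position: [0.6706, -0.0288, 0.2877]
tcp_rot: [0.748, 0.664, 0.002, 0.0]
ft_force: [2.6, 4.7, 1.5]
finger_gap: 0.096
```

```bash
python3 - <<'E'
from h import *
st();print(handle(1.6))
for c in("scene","top"):
    im,d=imaging.grab_frame(c); cv2.imwrite(f"pics/{c}2.png",im)
    print([(np.round(W(c,r["point"]),3).tolist(),round(r["p"],2)) for r in finder.spot_point("hood_handle",c)[:2]])
E
```

```text
t 8.88 pos [ 0.6706 -0.0288  0.2877] view [0.0895 0.0009] yaw 83.22 F [2.6 4.7 1.5] FV [2.  4.9] gap 0.096 q [ 0.24  0.49 -0.43  1.63  0.22  1.06 -0.37]
[ 0.66795567 -0.02942527  0.32524568]
[([0.674, -0.027, 0.325], 0.94)]
[([0.669, -0.032, 0.327], 0.58)]
```

Emit:
{"fn": "jog_arm", "kwargs": {"targets": [[0.036, [0, 0, 0], 0], [0.036, [0, 0, 0], 0], [0.036, [0, 0, 0], 0], [0.036, [0, 0, -0.015], 0], [0.036, [0, 0, -0.02], 0], [0.036, [0, 0, -0.02], 0], [0.036, [0, 0, -0.02], 0], [0.036, [-0.03, -0.01, -0.01], 0], [0.036, [-0.04, -0.03, 0], 0], [0.036, [-0.04, -0.03, 0], 0], [0.036, [-0.04, -0.03, 0], 0], [0.036, [-0.04, -0.03, 0], 0], [0.036, [-0.03, -0.03, 0], 0], [0.036, [0, 0, 0], 0]]}}

```text
t: 10.25
position: [0.5005, -0.2126, 0.3713]
tcp_rot: [0.751, 0.66, -0.003, 0.0]
ft_force: [-0.1, -0.7, -0.0]
finger_gap: 0.424
```

```bash
cat >> h.py <<'E'
def plate(c,im,d,save=None):
    P=cloud(c,d);L=P-np.r_[O,0];L[...,:2]=L[...,:2]@R
    # plate top: height 78 mm, within deck
    k=(np.abs(L[...,2]-.078)<.007)&(L[...,0]>-.13)&(L[...,0]<.045)&(np.abs(L[...,1])<.12)
    n,lab,stt,_=cv2.connectedComponentsWithStats(k.astype(np.uint8));i=1+np.argmax(stt[1:,4])
    Q=L[lab==i];r=cv2.minAreaRect((Q[:,:2]*1000).astype(np.float32))
    return r,cv2.boxPoints(r).round(1).tolist(),len(Q),np.median(Q[:,2])
E
python3 - <<'E'
from h import *
st()
for c in("scene","top"):
    im,d=imaging.grab_frame(c); np.savez(f"/tmp/{c}3",im=im,d=d)
    for q in("hood_handle","plate","plate_corner","stop_corner"):
        print(c,q,[(np.round(W(c,r["point"]),3).tolist(),np.round(inV(W(c,r["point"])),3).tolist(),round(r["p"],2)) for r in finder.spot_point(q,c)[:2]])
    try: print(plate(c,im,d))
    except Exception as e: print(e)
    if c=="top": cv2.imwrite("pics/g.png",cv2.resize(im[130:245,235:370],(810-20,673-80),interpolation=cv2.INTER_CUBIC))
E
```

```text
t 10.25 pos [ 0.5005 -0.2126  0.3713] view [-0.0587 -0.201 ] yaw 82.57 F [-0.1 -0.7 -0. ] FV [ 0.  -0.7] gap 0.424 q [ 0.61  0.25 -0.41  1.78  0.11  1.13  0.04]
scene hood_handle []
scene plate [([0.54, -0.03, 0.061], [-0.041, -0.015], 0.97)]
scene plate_corner [([0.579, 0.034, 0.058], [-0.009, 0.053], 0.82), ([0.382, 0.334, -0.002], [-0.238, 0.329], 0.81)]
scene stop_corner [([0.62, 0.05, 0.054], [0.03, 0.074], 0.81)]
(((-40.91094970703125, -14.304832458496094), (86.7890625, 130.12144470214844), 10.555173873901367), [[-95.5, 41.70000076293945], [-71.69999694824219, -86.19999694824219], [13.699999809265137, -70.30000305175781], [-10.199999809265137, 57.599998474121094]], 332, np.float64(0.07468078231296366))
top hood_handle [([0.672, -0.028, 0.327], [0.091, 0.001], 0.64)]
top plate [([0.54, -0.029, 0.06], [-0.041, -0.014], 0.93), ([0.432, 0.385, 0.001], [-0.194, 0.385], 0.67)]
top plate_corner [([0.582, 0.034, 0.058], [-0.006, 0.054], 0.92), ([0.38, 0.333, 0.002], [-0.241, 0.328], 0.76)]
top stop_corner [([0.621, 0.051, 0.061], [0.031, 0.075], 0.62)]
(((-40.5493278503418, -17.03673553466797), (83.04444885253906, 125.48345947265625), 10.17218017578125), [[-92.5, 37.400001525878906], [-70.30000305175781, -86.0999984741211], [11.399999618530273, -71.5], [-10.800000190734863, 52.099998474121094]], 942, np.float64(0.07670026086402792))
```

View pics/g.png

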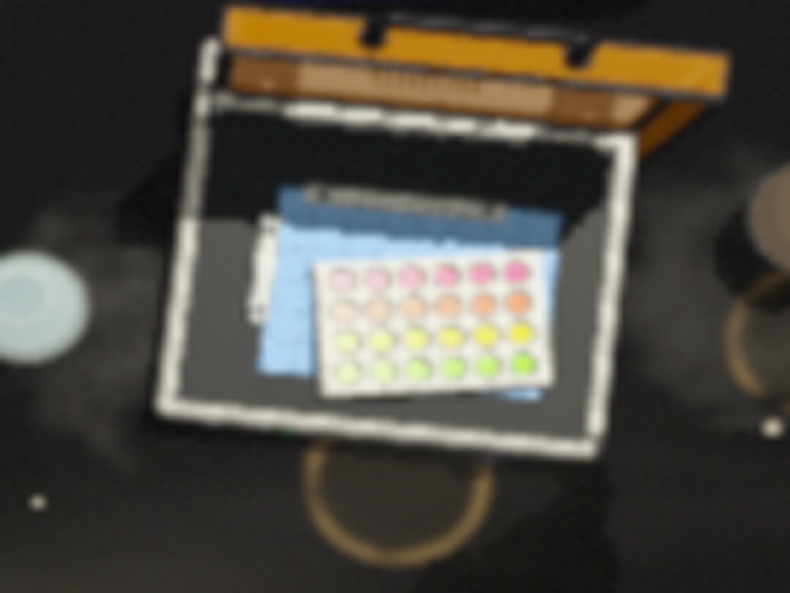

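The hood stands upright by itself. In the viewer's frame the plate is at about (-41, -15) mm and turned +10°. Next I'll turn the gripper 90° so that its two spread fingers act as a straight pusher, and move in front of the viewer.

Emit:
{"fn": "jog_arm", "kwargs": {"targets": [[0.0854, [0, 0, 0], 6.85], [0.0854, [0, 0, 0], 6.85], [0.0854, [0, 0, 0], 6.85], [0.0854, [0, 0, 0], 6.85], [0.0854, [0, 0, 0], 6.85], [0.0854, [0, 0, 0], 6.85], [0.0854, [0, 0, 0], 6.85], [0.0854, [0, 0, 0], 6.85], [0.0854, [0, 0, 0], 6.85], [0.0854, [0, 0, 0], 6.85], [0.0854, [0, 0, 0], 6.85], [0.0854, [0, 0, 0], 6.85], [0.0854, [0, 0, 0], 6.85], [0.0854, [0, 0, 0], 0]]}}

```text
t: 11.92
position: [0.5072, -0.2051, 0.3709]
tcp_rot: [0.999, -0.054, -0.0, -0.0]
ft_force: [-0.3, 1.1, 1.0]
finger_gap: 1.002
```

Emit:
{"fn": "jog_arm", "kwargs": {"targets": [[0.0854, [-0.013, -0.031, 0.02], 0], [0.0854, [-0.013, -0.031, 0.02], 0], [0.0854, [-0.013, -0.031, 0.02], 0], [0.0854, [-0.013, -0.031, 0.02], 0], [0.0854, [-0.012, -0.031, 0.02], 0], [0.0854, [-0.012, -0.031, 0.02], 0], [0.0854, [0, 0, 0.03], 0], [0.0854, [0, 0, 0.03], 0], [0.0854, [0, 0, 0.03], 0], [0.0854, [0, 0, 0.03], 0], [0.0854, [0, 0, 0.03], 0], [0.0854, [0, 0, 0.02], 0], [0.0854, [0, 0, 0], 0], [0.0854, [0, 0, 0], 0]]}}

```text
t: 13.08
position: [0.45, -0.0124, 0.0805]
tcp_rot: [0.999, -0.05, -0.001, 0.0]
ft_force: [-0.1, 0.4, -0.5]
finger_gap: 0.997
```

```bash
python3 - <<'E'
from h import *
st()
im,d=imaging.grab_frame("scene");P=cloud("scene",d)
L=(P-np.r_[O,0]);L[...,:2]=L[...,:2]@R
s=inV(readout.get_state()["position"])
for lo,hi in((-.075,-.03),(.03,.075)):
    k=(L[...,1]-s[1]>lo)&(L[...,1]-s[1]<hi)&(abs(L[...,0]-s[0])<.03)&(L[...,2]>.03)&(L[...,2]<.25)
    Q=L[k];print(k.sum(),"z",np.round(np.sort(Q[:,2])[:12],3).tolist(),"low x,y",np.round(Q[Q[:,2]<Q[:,2].min()+.02][:,:2].min(0),3),np.round(Q[Q[:,2]<Q[:,2].min()+.02][:,:2].max(0),3)) if k.any() else 0
a=np.clip(im[120:240,220:360]*1.5,0,255).astype(np.uint8)
cv2.imwrite("pics/i.png",cv2.resize(a,(700,600),interpolation=cv2.INTER_CUBIC))
E
```

```text
t 13.08 pos [ 0.45   -0.0124  0.0805] view [-0.1316 -0.0077] yaw -5.69 F [-0.1  0.4 -0.5] FV [-0.1  0.4] gap 0.997 q [ 0.01  0.51 -0.16  2.32  0.24  0.33 -2.02]
250 z [0.03, 0.031, 0.032, 0.032, 0.032, 0.032, 0.033, 0.033, 0.033, 0.034, 0.035, 0.035] low x,y [-0.126 -0.081] [-0.11  -0.039]
424 z [0.03, 0.031, 0.032, 0.032, 0.032, 0.033, 0.034, 0.035, 0.035, 0.036, 0.036, 0.036] low x,y [-0.119  0.022] [-0.108  0.067]
```

View pics/i.png

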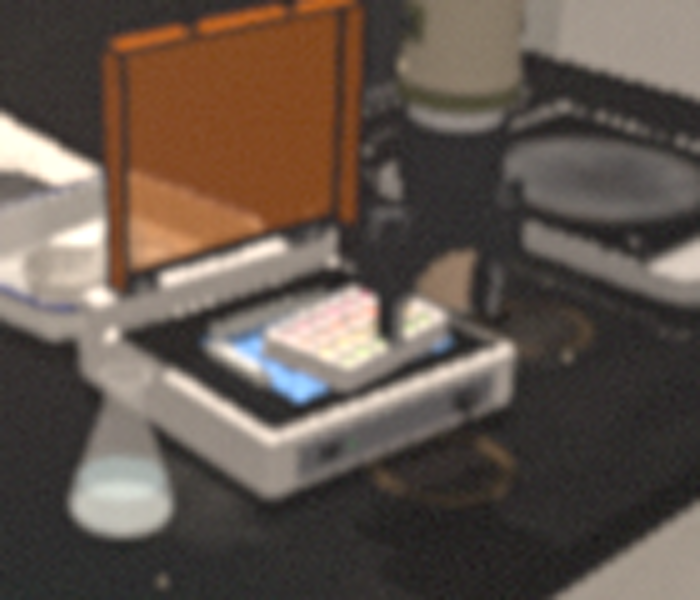

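Hood upright; the open fingers (image (390,310) and (487,290)) stand in front of the viewer, plate undisturbed.

```bash
python3 - <<'E'
from h import *
s=st()
im,d=imaging.grab_frame("scene");P=cloud("scene",d)
L=(P-np.r_[O,0]);L[...,:2]=L[...,:2]@R
for u in(297,298,299,316,317,318): print(u,[(v,*np.round(L[v,u],3).tolist()) for v in range(176,194,2)])
E
```

```text
t 13.13 pos [ 0.4507 -0.0124  0.0814] view [-0.1309 -0.0077] yaw -5.75 F [-0.6  0.2  1.2] FV [-0.6  0.1] gap 1.0 q [ 0.01  0.51 -0.16  2.32  0.24  0.33 -2.02]
297 [(176, -0.14, 0.054, 0.169), (178, -0.143, 0.056, 0.163), (180, -0.135, 0.048, 0.15), (182, -0.138, 0.049, 0.144), (184, -0.137, 0.048, 0.135), (186, -0.138, 0.048, 0.128), (188, -0.138, 0.048, 0.12), (190, -0.081, -0.011, 0.071), (192, -0.082, -0.011, 0.063)]
298 [(176, -0.136, 0.045, 0.165), (178, -0.141, 0.05, 0.16), (180, -0.138, 0.046, 0.15), (182, -0.138, 0.045, 0.143), (184, -0.135, 0.041, 0.132), (186, -0.138, 0.044, 0.127), (188, -0.139, 0.044, 0.119), (190, -0.084, -0.013, 0.071), (192, -0.082, -0.016, 0.061)]
299 [(176, -0.139, 0.044, 0.165), (178, -0.144, 0.048, 0.161), (180, -0.139, 0.042, 0.15), (182, -0.14, 0.042, 0.143), (184, -0.139, 0.04, 0.134), (186, -0.142, 0.042, 0.128), (188, -0.141, 0.041, 0.119), (190, -0.079, -0.023, 0.067), (192, -0.081, -0.022, 0.059)]
316 [(176, -0.131, -0.051, 0.137), (178, -0.134, -0.05, 0.13), (180, -0.136, -0.049, 0.123), (182, -0.136, -0.049, 0.115), (184, 0.016, -0.222, -0.003), (186, 0.002, -0.208, -0.003), (188, -0.09, -0.105, 0.055), (190, -0.101, -0.094, 0.055), (192, -0.11, -0.084, 0.053)]
317 [(176, -0.138, -0.049, 0.14), (178, -0.139, -0.049, 0.132), (180, -0.14, -0.049, 0.125), (182, -0.139, -0.052, 0.116), (184, 0.015, -0.228, -0.004), (186, -0.004, -0.207, -0.0), (188, -0.091, -0.11, 0.054), (190, -0.102, -0.099, 0.053), (192, -0.111, -0.089, 0.051)]
318 [(176, -0.144, -0.048, 0.142), (178, -0.14, -0.053, 0.132), (180, -0.14, -0.054, 0.124), (182, -0.138, -0.058, 0.114), (184, 0.01, -0.228, -0.002), (186, -0.01, -0.207, 0.002), (188, -0.095, -0.111, 0.056), (190, -0.107, -0.099, 0.055), (192, -0.109, -0.098, 0.048)]
```

Emit:
{"fn": "jog_arm", "kwargs": {"targets": [[0.0854, [0, 0.006, 0.015], 0.8], [0.0854, [0, 0, 0.015], 0], [0.0854, [0, 0, 0.01], 0], [0.0854, [0, 0, 0.01], 0], [0.0854, [0, 0, 0], 0], [0.0854, [0, 0, 0], 0]]}}

```text
t: 13.68
position: [0.4504, -0.0187, 0.032]
tcp_rot: [0.998, -0.058, 0.001, -0.0]
ft_force: [-0.3, -0.2, 0.3]
finger_gap: 0.999
```

Emit:
{"fn": "jog_arm", "kwargs": {"targets": [[0.0854, [0.004, 0, 0], 0], [0.0854, [0.004, 0, 0], 0], [0.0854, [0.004, 0, 0], 0], [0.0854, [0.004, 0, 0], 0], [0.0854, [0.004, 0, 0], 0], [0.0854, [0.003, 0, 0], 0], [0.0854, [0.003, 0, 0], 0], [0.0854, [0.003, 0, 0], 0], [0.0854, [0.003, 0, 0], 0], [0.0854, [0.003, 0, 0], 0], [0.0854, [0.003, 0, 0], 0], [0.0854, [0.003, 0, 0], 0], [0.0854, [0.003, 0, 0], 0]]}}

```text
t: 14.77
position: [0.4937, -0.0239, 0.031]
tcp_rot: [0.998, -0.058, -0.0, 0.0]
ft_force: [-0.2, 0.2, 0.1]
finger_gap: 1.0
```

```bash
python3 - <<'E'
from h import *
s=st()
for c in("scene","top"):
    im,d=imaging.grab_frame(c); 
    try: print(plate(c,im,d))
    except Exception as e: print(e)
    for q in("plate","plate_corner"):
        print(c,q,[(np.round(inV(W(c,r["point"])),3).tolist(),round(r["p"],2)) for r in finder.spot_point(q,c)[:2]])
E
```

```text
t 14.77 pos [ 0.4937 -0.0239  0.031 ] view [-0.0868 -0.0142] yaw -6.69 F [-0.2  0.2  0.1] FV [-0.2  0.2] gap 1.0 q [ 0.02  0.63 -0.12  2.25  0.27  0.27 -2.02]
(((-36.063716888427734, 32.40556335449219), (51.44108963012695, 118.322509765625), 67.35120391845703), [[-100.5999984741211, 31.5], [8.600000381469727, -14.100000381469727], [28.399999618530273, 33.400001525878906], [-80.80000305175781, 78.9000015258789]], 112, np.float64(0.07520253858826653))
scene plate [([-0.193, 0.384], 0.75), ([-0.031, -0.023], 0.54)]
scene plate_corner [([-0.238, 0.33], 0.89), ([0.009, 0.041], 0.51)]
(((-29.111759185791016, -17.942970275878906), (80.37451171875, 115.95551300048828), 2.7237579822540283), [[-72.0, 38.099998474121094], [-66.5, -77.80000305175781], [13.800000190734863, -73.9000015258789], [8.300000190734863, 41.900001525878906]], 358, np.float64(0.07668519779860128))
top plate [([-0.03, -0.025], 0.9), ([-0.192, 0.387], 0.79)]
top plate_corner [([0.013, 0.044], 0.91), ([-0.244, 0.327], 0.8)]
```

Emit:
{"fn": "jog_arm", "kwargs": {"targets": [[0.0854, [0.002, 0, 0], 0], [0.0854, [0.002, 0, 0], 0], [0.0854, [0.002, 0, 0], 0], [0.0854, [0.002, 0, 0], 0], [0.0854, [0.002, 0, 0], 0], [0.0854, [0.002, 0, 0], 0], [0.0854, [0.002, 0, 0], 0], [0.0854, [0.002, 0, 0], 0], [0.0854, [0, 0, 0], 0]]}}

```text
t: 15.82
position: [0.51, -0.0258, 0.031]
tcp_rot: [0.998, -0.058, 0.0, -0.0]
ft_force: [-0.2, 0.3, -0.9]
finger_gap: 0.997
```

Emit:
{"fn": "jog_arm", "kwargs": {"targets": [[0.0854, [0.001, 0, 0], 0], [0.0854, [0.001, 0, 0], 0], [0.0854, [0, 0, 0], 0]]}}

```text
t: 16.07
position: [0.5115, -0.026, 0.0311]
tcp_rot: [0.998, -0.058, 0.0, 0.0]
ft_force: [-0.1, -0.3, -0.7]
finger_gap: 1.001
```

```bash
python3 - <<'E'
from h import *
s=st()
E
```

```text
t 16.07 pos [ 0.5115 -0.026   0.0311] view [-0.0689 -0.0143] yaw -6.7 F [-0.1 -0.3 -0.7] FV [-0.1 -0.3] gap 1.001 q [ 0.03  0.64 -0.13  2.21  0.26  0.3  -2.01]
```

Emit:
{"fn": "jog_arm", "kwargs": {"targets": [[0.0854, [0.001, 0, 0], 0], [0.0854, [0.001, 0, 0], 0], [0.0854, [0, 0, 0], 0]]}}

```text
t: 16.32
position: [0.5133, -0.0262, 0.031]
tcp_rot: [0.998, -0.058, -0.0, 0.0]
ft_force: [-0.5, 0.1, -1.3]
finger_gap: 1.001
```

Emit:
{"fn": "jog_arm", "kwargs": {"targets": [[0.0854, [0.001, 0, 0], 0], [0.0854, [0.001, 0, 0], 0], [0.0854, [0, 0, 0], 0]]}}

```text
t: 16.57
position: [0.5134, -0.0263, 0.0309]
tcp_rot: [0.998, -0.058, -0.002, 0.0]
ft_force: [-6.0, 0.8, 4.0]
finger_gap: 1.006
```

```bash
python3 - <<'E'
from h import *
s=st()
im,d=imaging.grab_frame("top");print(plate("top",im,d))
for q in("plate","plate_corner"):
        print(q,[(np.round(inV(W("top",r["point"])),3).tolist(),round(r["p"],2)) for r in finder.spot_point(q,"top")[:2]])
E
```

```text
t 16.57 pos [ 0.5134 -0.0263  0.0309] view [-0.067  -0.0144] yaw -6.65 F [-6.   0.8  4. ] FV [-6.1  0.1] gap 1.006 q [ 0.03  0.64 -0.13  2.21  0.26  0.31 -2.01]
(((10.381204605102539, 8.01021957397461), (63.52070999145508, 117.47827911376953), 42.89921569824219), [[-52.900001525878906, 29.399999618530273], [27.100000381469727, -56.599998474121094], [73.5999984741211, -13.399999618530273], [-6.300000190734863, 72.69999694824219]], 265, np.float64(0.07698996181119111))
plate [([-0.193, 0.388], 0.82), ([-0.01, -0.022], 0.78)]
plate_corner [([0.036, 0.042], 0.85), ([-0.245, 0.327], 0.63)]
```

The plate is flush with the far stop: the force rose to 6 N at the predicted position. I'll back off, turn 90° and go to the plate's right side.

Emit:
{"fn": "jog_arm", "kwargs": {"targets": [[0.0854, [-0.01, 0, 0], 0], [0.0854, [-0.012, 0, 0], 0], [0.0854, [0, 0, -0.03], 0], [0.0854, [0, 0, -0.04], 0], [0.06, [0, 0, -0.03], -6.93], [0.05, [0, 0, 0], -6.93], [0.05, [0, 0, 0], -6.93], [0.05, [0, 0, 0], -6.93], [0.05, [0, 0, 0], -6.93], [0.05, [0, 0, 0], -6.93], [0.05, [0, 0, 0], -6.93], [0.05, [0, 0, 0], -6.93], [0.05, [0, 0, 0], -6.93], [0.05, [0, 0, 0], -6.93], [0.05, [0, 0, 0], -6.93], [0.05, [0, 0, 0], -6.93], [0.05, [0, 0, 0], -6.93], [0.05, [0, 0, 0], 0]]}}

```text
t: 18.22
position: [0.4934, -0.0239, 0.1309]
tcp_rot: [0.745, 0.667, 0.0, -0.0]
ft_force: [-0.3, -0.4, 0.7]
finger_gap: 0.586
```

Emit:
{"fn": "jog_arm", "kwargs": {"targets": [[0.05, [-0.028, 0.016, 0], 0], [0.05, [-0.028, 0.016, 0], 0], [0.05, [-0.028, 0.016, 0], 0], [0.05, [-0.028, 0.014, 0], 0], [0.05, [0, 0, 0], 0], [0.05, [0, 0, 0], 0]]}}

```text
t: 18.72
position: [0.5422, -0.144, 0.1306]
tcp_rot: [0.749, 0.662, 0.0, -0.0]
ft_force: [0.3, 0.2, 0.2]
finger_gap: 0.586
```

```bash
python3 - <<'E'
from h import *
s=st();v=inV(s["position"])
for c in("top","scene"):
    im,d=imaging.grab_frame(c);P=cloud(c,d)
    print(plate(c,im,d))
    for q in("plate","plate_corner","stop_corner"):
        print(q,[(np.round(inV(W(c,r["point"])),3).tolist(),round(r["p"],2)) for r in finder.spot_point(q,c)[:2]])
L=(P-np.r_[O,0]);L[...,:2]=L[...,:2]@R
k=(abs(L[...,0]-v[0])<.05)&(abs(L[...,1]-v[1])<.02)&(L[...,2]>.09)&(L[...,2]<.25)
Q=L[k];print(k.sum(),np.round(np.sort(Q[:,2])[:8],3),Q[Q[:,2]<.18].min(0),Q[Q[:,2]<.18].max(0))
E
```

```text
t 18.72 pos [ 0.5422 -0.144   0.1306] view [-0.025  -0.1281] yaw 82.97 F [0.3 0.2 0.2] FV [0.3 0.2] gap 0.586 q [ 0.62  0.59 -0.68  2.02  0.56  0.72 -0.53]
(((-9.737895965576172, -23.03424072265625), (128.3541717529297, 90.3455581665039), 89.93571472167969), [[-55.0, -87.19999694824219], [35.400001525878906, -87.30000305175781], [35.5, 41.099998474121094], [-54.79999923706055, 41.20000076293945]], 949, np.float64(0.0769375590795549))
plate [([-0.013, -0.026], 0.79), ([-0.195, 0.383], 0.67)]
plate_corner [([-0.246, 0.33], 0.97), ([0.033, 0.037], 0.65)]
stop_corner [([0.03, 0.075], 0.89), ([-0.041, 0.496], 0.59)]
(((-14.213687896728516, -25.66863250732422), (129.59571838378906, 87.52288055419922), 88.0253677368164), [[-60.20000076293945, -88.9000015258789], [27.299999237060547, -91.9000015258789], [31.799999237060547, 37.599998474121094], [-55.70000076293945, 40.599998474121094]], 320, np.float64(0.07434988938952058))
plate [([-0.012, -0.019], 0.96), ([-0.192, 0.387], 0.61)]
plate_corner [([0.03, 0.037], 0.9), ([-0.239, 0.329], 0.8)]
stop_corner [([0.029, 0.072], 0.6)]
286 [0.153 0.153 0.154 0.154 0.155 0.155 0.156 0.156] [-0.06510095 -0.1345705   0.15269107] [ 0.00535455 -0.11193094  0.1796569 ]
```

Emit:
{"fn": "jog_arm", "kwargs": {"targets": [[0.05, [0, 0, 0.03], -0.5], [0.05, [0, 0, 0.03], 0], [0.05, [0, 0, 0.02], 0], [0.05, [0, 0, 0.009], 0], [0.05, [0, 0, 0], 0], [0.05, [0.004, 0, 0], 0], [0.05, [0.004, 0, 0], 0], [0.05, [0.004, 0, 0], 0], [0.05, [0.004, 0, 0], 0], [0.05, [0.004, 0, 0], 0], [0.05, [0.004, 0, 0], 0], [0.05, [0, 0, 0], 0]]}}

```text
t: 20.12
position: [0.5451, -0.1172, 0.0425]
tcp_rot: [0.743, 0.669, 0.0, 0.0]
ft_force: [0.7, -0.2, 0.3]
finger_gap: 0.578
```

Emit:
{"fn": "jog_arm", "kwargs": {"targets": [[0.05, [0.003, 0, 0], 0], [0.05, [0.003, 0, 0], 0], [0.05, [0.003, 0, 0], 0], [0.05, [0.003, 0, 0], 0], [0.05, [0.003, 0, 0], 0], [0.05, [0.003, 0, 0], 0], [0.05, [0.003, 0, 0], 0], [0.05, [0.003, 0, 0], 0], [0.05, [0.002, 0, 0], 0], [0.05, [0.002, 0, 0], 0], [0.05, [0.002, 0, 0], 0], [0.05, [0, 0, 0], 0]]}}

```text
t: 21.12
position: [0.548, -0.0879, 0.042]
tcp_rot: [0.744, 0.669, 0.0, -0.0]
ft_force: [0.2, 0.3, -0.6]
finger_gap: 0.586
```

```bash
python3 - <<'E'
from h import *
s=st()
im,d=imaging.grab_frame("top");print(plate("top",im,d))
for c in ("top",):
    for q in("plate","plate_corner"):
        print(q,[(np.round(inV(W(c,r["point"])),3).tolist(),round(r["p"],2)) for r in finder.spot_point(q,c)[:2]])
E
```

```text
t 21.12 pos [ 0.548  -0.0879  0.042 ] view [-0.0257 -0.0717] yaw 83.93 F [ 0.2  0.3 -0.6] FV [0.1 0.3] gap 0.586 q [ 0.42  0.7  -0.54  2.09  0.71  0.53 -0.75]
(((-11.17706298828125, 2.0734710693359375), (93.17021179199219, 128.2307586669922), 0.34284403920173645), [[-58.099998474121094, 65.9000015258789], [-57.400001525878906, -62.29999923706055], [35.79999923706055, -61.79999923706055], [35.0, 66.5]], 914, np.float64(0.07672652354120102))
plate [([-0.012, 0.003], 0.68), ([-0.193, 0.387], 0.56)]
plate_corner [([0.028, 0.07], 0.74), ([-0.245, 0.329], 0.71)]
```

Emit:
{"fn": "jog_arm", "kwargs": {"targets": [[0.05, [0.001, 0, 0], 0.4], [0.05, [0.001, 0, 0], 0], [0.05, [0, 0, 0], 0]]}}

```text
t: 21.52
position: [0.5481, -0.0864, 0.042]
tcp_rot: [0.746, 0.666, 0.0, -0.0]
ft_force: [-0.3, 0.3, 0.1]
finger_gap: 0.585
```

Emit:
{"fn": "jog_arm", "kwargs": {"targets": [[0.05, [0.001, 0, 0], 0], [0.05, [0.001, 0, 0], 0], [0.05, [0, 0, 0], 0]]}}

```text
t: 21.77
position: [0.5484, -0.0843, 0.0421]
tcp_rot: [0.746, 0.666, 0.0, -0.0]
ft_force: [0.1, -0.7, -0.3]
finger_gap: 0.59
```

```bash
python3 - <<'E'
from h import *
s=st()
E
```

```text
t 21.77 pos [ 0.5484 -0.0843  0.0421] view [-0.0256 -0.068 ] yaw 83.51 F [ 0.1 -0.7 -0.3] FV [ 0.1 -0.7] gap 0.59 q [ 0.42  0.7  -0.54  2.1   0.71  0.53 -0.76]
```

Emit:
{"fn": "jog_arm", "kwargs": {"targets": [[0.05, [0.001, 0, 0], 0], [0.05, [0.0005, 0, 0], 0], [0.05, [0, 0, 0], 0]]}}

```text
t: 22.02
position: [0.5486, -0.0829, 0.0421]
tcp_rot: [0.746, 0.666, 0.0, -0.0]
ft_force: [0.4, 0.1, -0.2]
finger_gap: 0.591
```

Emit:
{"fn": "jog_arm", "kwargs": {"targets": [[0.05, [0.001, 0, 0], 0], [0.05, [0, 0, 0], 0], [0.05, [0, 0, 0], 0]]}}

```text
t: 22.27
position: [0.5487, -0.0819, 0.0421]
tcp_rot: [0.746, 0.666, 0.0, -0.0]
ft_force: [-0.2, -0.5, 0.5]
finger_gap: 0.583
```

```bash
python3 - <<'E'
from h import *
s=st()
im,d=imaging.grab_frame("top");print(plate("top",im,d))
E
```

```text
t 22.27 pos [ 0.5487 -0.0819  0.0421] view [-0.0256 -0.0656] yaw 83.51 F [-0.2 -0.5  0.5] FV [-0.2 -0.5] gap 0.583 q [ 0.41  0.7  -0.54  2.1   0.71  0.53 -0.77]
(((-12.072607040405273, 13.460132598876953), (137.4630889892578, 86.82764434814453), 89.38133239746094), [[-56.20000076293945, -54.79999923706055], [30.600000381469727, -55.70000076293945], [32.099998474121094, 81.69999694824219], [-54.70000076293945, 82.69999694824219]], 914, np.float64(0.0766502781915599))
```

Emit:
{"fn": "jog_arm", "kwargs": {"targets": [[0.05, [0.001, 0, 0], 0], [0.05, [0.0005, 0, 0], 0], [0.05, [0, 0, 0], 0]]}}

```text
t: 22.57
position: [0.5487, -0.0816, 0.0421]
tcp_rot: [0.746, 0.666, -0.001, 0.0]
ft_force: [-0.1, -5.3, 1.3]
finger_gap: 0.579
```

Emit:
{"fn": "jog_arm", "kwargs": {"targets": [[0.05, [0.001, 0, 0], 0], [0.05, [0, 0, 0], 0], [0.05, [0, 0, 0], 0]]}}

```text
t: 22.82
position: [0.5486, -0.0816, 0.042]
tcp_rot: [0.747, 0.665, -0.001, 0.001]
ft_force: [-0.6, -8.5, 1.8]
finger_gap: 0.585
```

```bash
python3 - <<'E'
from h import *
s=st()
E
```

```text
t 22.82 pos [ 0.5486 -0.0816  0.042 ] view [-0.0257 -0.0654] yaw 83.41 F [-0.6 -8.5  1.8] FV [ 0.4 -8.5] gap 0.585 q [ 0.41  0.7  -0.54  2.1   0.71  0.53 -0.77]
```

Firm contact with the left stop, 8.5 N. I'll let go, retreat and check.

Emit:
{"fn": "jog_arm", "kwargs": {"targets": [[0.05, [-0.004, 0, 0], 0], [0.05, [-0.016, 0, 0], 0], [0.05, [-0.02, 0, -0.01], 0], [0.05, [-0.01, 0, -0.04], 0], [0.05, [0, 0, -0.04], 0], [0.05, [-0.03, -0.02, -0.04], 0], [0.05, [-0.03, -0.02, -0.04], 0], [0.05, [-0.02, -0.02, -0.03], 0], [0.05, [0, 0, 0], 0], [0.05, [0, 0, 0], 0]]}}

```text
t: 23.65
position: [0.4848, -0.1909, 0.2254]
tcp_rot: [0.747, 0.665, 0.0, 0.002]
ft_force: [0.8, -0.0, -0.3]
finger_gap: 0.586
```

```bash
python3 - <<'E'
from h import *
st()
for c in("scene","top"):
    im,d=imaging.grab_frame(c); np.savez(f"/tmp/{c}4",im=im,d=d)
    for q in("plate","plate_corner","stop_corner","hood_handle","erlenmeyer","sample_jar"):
        print(c,q,[(np.round(inV(W(c,r["point"])),3).tolist(),round(r["p"],2)) for r in finder.spot_point(q,c)[:2]])
    print(plate(c,im,d)[1])
im=np.load("/tmp/top4.npz")["im"];a=cv2.resize(im[155:215,262:342],(800,600),interpolation=cv2.INTER_CUBIC);cv2.imwrite("pics/j.png",a)
E
```

```text
t 23.65 pos [ 0.4848 -0.1909  0.2254] view [-0.0767 -0.1812] yaw 83.3 F [ 0.8 -0.  -0.3] FV [0.8 0.1] gap 0.586 q [ 0.85  0.43 -0.8   2.02  0.41  0.85 -0.3 ]
scene plate [([-0.192, 0.386], 0.89), ([-0.012, 0.014], 0.68)]
scene plate_corner [([0.026, 0.073], 0.9), ([-0.24, 0.33], 0.89)]
scene stop_corner [([0.03, 0.073], 0.57), ([-0.013, 0.009], 0.55)]
scene hood_handle [([0.091, 0.004], 0.58)]
scene erlenmeyer [([-0.053, 0.21], 0.76)]
scene sample_jar [([0.061, -0.239], 0.69)]
[[-61.900001525878906, 72.5999984741211], [-57.5, -54.29999923706055], [31.200000762939453, -51.20000076293945], [26.700000762939453, 75.69999694824219]]
top plate [([-0.195, 0.386], 0.95), ([-0.013, 0.011], 0.88)]
top plate_corner [([-0.244, 0.324], 0.81), ([0.032, 0.073], 0.78)]
top stop_corner [([0.03, 0.076], 0.7)]
top hood_handle [([0.087, 0.001], 0.64)]
top erlenmeyer [([-0.048, 0.216], 0.89), ([0.093, -0.001], 0.58)]
top sample_jar [([0.062, -0.242], 0.76)]
[[-55.29999923706055, -53.0], [34.900001525878906, -53.20000076293945], [35.20000076293945, 75.30000305175781], [-55.0, 75.5]]
```

View pics/j.png

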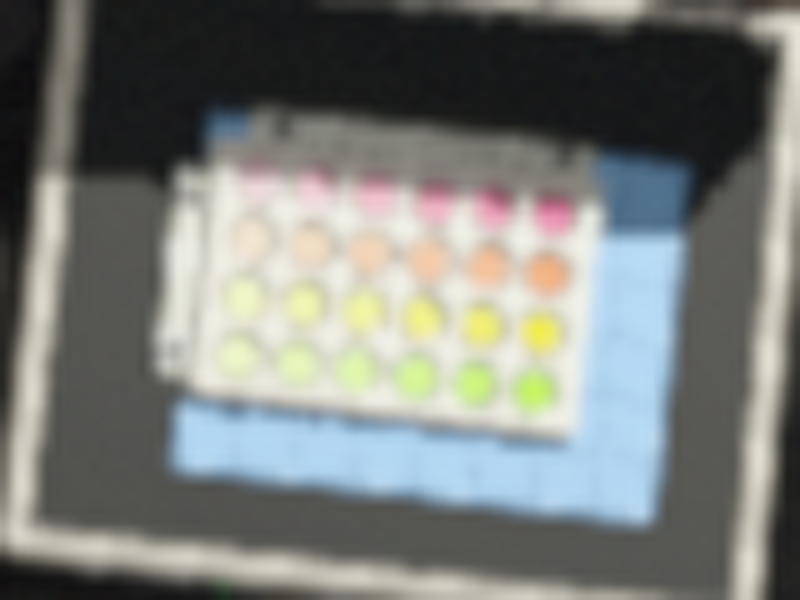

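Seen from above, the plate (pixels (190-600, 160-435) of this crop) lies against the far rail and the left rail, square, and the hood is still upright. Next I'll regrasp the handle.

Emit:
{"fn": "jog_arm", "kwargs": {"targets": [[0.036, [0, 0, -0.0375], 0], [0.036, [0, 0, -0.0375], 0], [0.036, [0, 0, -0.0375], 0], [0.036, [0, 0, -0.0375], 0], [0.036, [0.0303, 0.0278, 0], 0], [0.036, [0.0303, 0.0278, 0], 0], [0.036, [0.0303, 0.0278, 0], 0], [0.036, [0.0303, 0.0278, 0], 0], [0.036, [0.0303, 0.0278, 0], 0], [0.036, [0.0303, 0.0278, 0], 0], [0.036, [0, 0, 0], 0], [0.036, [0, 0, 0], 0]]}}

```text
t: 25.35
position: [0.6723, -0.0248, 0.373]
tcp_rot: [0.745, 0.667, 0.0, -0.001]
ft_force: [-1.1, -1.1, -0.9]
finger_gap: 0.421
```

```bash
python3 - <<'E'
from h import *
st()
for c in("scene","top"):
    im,d=imaging.grab_frame(c)
    print(c,[(np.round(W(c,r["point"]),3).tolist(),np.round(inV(W(c,r["point"])),3).tolist(),round(r["p"],2)) for r in finder.spot_point("hood_handle",c)[:2]])
a=np.linspace(1.61,0,38);p=np.c_[-.2373*np.cos(a-.0506),.2373*np.sin(a-.0506)]
print([[float(round(y,4)),float(round(-z,4))] for y,z in np.diff(p,axis=0)])
E
```

```text
t 25.35 pos [ 0.6723 -0.0248  0.373 ] view [0.0907 0.0051] yaw 83.73 F [-1.1 -1.1 -0.9] FV [-0.9 -1.2] gap 0.421 q [ 0.47  0.52 -0.84  1.49  0.39  1.31 -0.52]
scene [([0.673, -0.026, 0.324], [0.092, 0.004], 0.76)]
top [([0.671, -0.033, 0.325], [0.09, -0.003], 0.62)]
[[-0.0103, 0.0003], [-0.0103, 0.0008], [-0.0103, 0.0012], [-0.0102, 0.0017], [-0.0101, 0.0021], [-0.01, 0.0026], [-0.0099, 0.003], [-0.0097, 0.0034], [-0.0096, 0.0038], [-0.0094, 0.0043], [-0.0092, 0.0047], [-0.009, 0.0051], [-0.0088, 0.0054], [-0.0085, 0.0058], [-0.0083, 0.0062], [-0.008, 0.0065], [-0.0077, 0.0069], [-0.0074, 0.0072], [-0.0071, 0.0075], [-0.0067, 0.0078], [-0.0064, 0.0081], [-0.006, 0.0084], [-0.0057, 0.0086], [-0.0053, 0.0089], [-0.0049, 0.0091], [-0.0045, 0.0093], [-0.0041, 0.0095], [-0.0037, 0.0097], [-0.0032, 0.0098], [-0.0028, 0.0099], [-0.0024, 0.01], [-0.0019, 0.0101], [-0.0015, 0.0102], [-0.001, 0.0103], [-0.0006, 0.0103], [-0.0002, 0.0103], [0.0003, 0.0103]]
```

Emit:
{"fn": "jog_arm", "kwargs": {"targets": [[0.036, [-0.004, -0.001, 0.02], 0], [0.036, [0, 0, 0.02], 0], [0.036, [0, 0, 0.02], 0], [0.036, [0, 0, 0.015], 0], [0.036, [0, 0, 0.011], 0], [0.036, [0, 0, 0], 0], [0.0, [0, 0, 0], 0], [0.0, [0, 0, 0], 0], [0.0, [0, 0, 0], 0], [0.0, [0, 0, 0], 0], [0.0, [0, 0, 0], 0]], "grip_force": 40}}

```text
t: 26.47
position: [0.6704, -0.0318, 0.2893]
tcp_rot: [0.746, 0.666, 0.0, 0.001]
ft_force: [-2.4, -2.5, 5.6]
finger_gap: 0.101
```

```bash
python3 - <<'E'
from h import *
st()
E
```

```text
t 26.47 pos [ 0.6704 -0.0318  0.2893] view [ 0.0896 -0.0021] yaw 83.47 F [-2.4 -2.5  5.6] FV [-2.1 -2.7] gap 0.101 q [ 0.46  0.57 -0.81  1.61  0.45  1.15 -0.57]
```

Emit:
{"fn": "jog_arm", "kwargs": {"targets": [[0, [0, -0.0103, 0.0003], 0], [0, [0, -0.0103, 0.0008], 0], [0, [0, -0.0103, 0.0012], 0], [0, [0, -0.0102, 0.0017], 0], [0, [0, -0.0101, 0.0021], 0], [0, [0, -0.01, 0.0026], 0], [0, [0, -0.0099, 0.003], 0], [0, [0, -0.0097, 0.0034], 0], [0, [0, -0.0096, 0.0038], 0], [0, [0, -0.0094, 0.0043], 0], [0, [0, -0.0092, 0.0047], 0], [0, [0, -0.009, 0.0051], 0], [0, [0, -0.0088, 0.0054], 0], [0, [0, -0.0085, 0.0058], 0], [0, [0, -0.0083, 0.0062], 0], [0, [0, -0.008, 0.0065], 0], [0, [0, -0.0077, 0.0069], 0], [0, [0, -0.0074, 0.0072], 0]]}}

```text
t: 27.97
position: [0.5031, -0.0129, 0.2162]
tcp_rot: [0.746, 0.666, -0.0, -0.0]
ft_force: [0.1, -4.3, 2.1]
finger_gap: 0.099
```

Emit:
{"fn": "jog_arm", "kwargs": {"targets": [[0, [0, -0.0071, 0.0075], 0], [0, [0, -0.0067, 0.0078], 0], [0, [0, -0.0064, 0.0081], 0], [0, [0, -0.006, 0.0084], 0], [0, [0, -0.0057, 0.0086], 0], [0, [0, -0.0053, 0.0089], 0], [0, [0, -0.0049, 0.0091], 0], [0, [0, -0.0045, 0.0093], 0], [0, [0, -0.0041, 0.0095], 0], [0, [0, -0.0037, 0.0097], 0], [0, [0, -0.0032, 0.0098], 0], [0, [0, -0.0014, 0.005], 0], [0, [0, -0.0014, 0.0049], 0], [0, [0, 0, 0], 0]]}}

```text
t: 29.13
position: [0.4437, -0.0058, 0.1092]
tcp_rot: [0.746, 0.666, -0.0, -0.001]
ft_force: [4.1, -5.4, -4.7]
finger_gap: 0.096
```

```bash
python3 - <<'E'
from h import *
s=st();x=inV(s["position"])[0]
print("angle from z",.0506+np.arcsin((s["position"][2]+.0375-.088)/.2373))
im,d=imaging.grab_frame("top");print(hoodfit(im,d))
E
```

```text
t 29.13 pos [ 0.4437 -0.0058  0.1092] view [-0.1385 -0.0019] yaw 83.49 F [ 4.1 -5.4 -4.7] FV [ 4.7 -4.9] gap 0.096 q [ 0.38  0.52 -0.69  2.29  0.66  0.53 -0.94]
angle from z 0.30056656166526013
(np.float64(0.29374202294878027), np.float64(0.9629160063391442))
```

Emit:
{"fn": "jog_arm", "kwargs": {"targets": [[0, [0, -0.0012, 0.005], 0], [0, [0, -0.0012, 0.005], 0], [0, [0, -0.001, 0.005], 0], [0, [0, -0.0008, 0.005], 0], [0, [0, -0.0008, 0.005], 0], [0, [0, -0.0006, 0.005], 0], [0, [0, -0.0005, 0.005], 0], [0, [0, -0.0004, 0.005], 0], [0, [0, -0.0004, 0.005], 0], [0, [0, -0.0002, 0.005], 0], [0, [0, -0.0001, 0.005], 0], [0, [0, 0, 0.002], 0], [0, [0, 0, 0.002], 0], [0, [0, 0, 0.002], 0], [0, [0, 0, 0.002], 0], [0, [0, 0, 0], 0]]}}

```text
t: 30.52
position: [0.4367, -0.0049, 0.0468]
tcp_rot: [0.746, 0.666, -0.0, -0.0]
ft_force: [3.3, -4.6, -3.9]
finger_gap: 0.1
```

Emit:
{"fn": "jog_arm", "kwargs": {"targets": [[0, [0, 0, 0.0015], 0], [0, [0, 0, 0.0015], 0], [0, [0, 0, 0.0015], 0], [0, [0, 0, 0], 0]]}}

```text
t: 30.85
position: [0.4369, -0.0049, 0.0425]
tcp_rot: [0.746, 0.666, -0.0, -0.0]
ft_force: [2.9, -3.2, -3.7]
finger_gap: 0.098
```

```bash
python3 - <<'E'
from h import *
s=st()
print("angle from z",.0506+np.arcsin((s["position"][2]+.0375-.088)/.2373))
im,d=imaging.grab_frame("top");print(hoodfit(im,d))
E
```

```text
t 30.85 pos [ 0.4369 -0.0049  0.0425] view [-0.1454 -0.0018] yaw 83.5 F [ 2.9 -3.2 -3.7] FV [ 3.2 -2.9] gap 0.098 q [ 0.22  0.61 -0.48  2.36  0.9   0.35 -1.16]
angle from z 0.01675696093176291
(np.float64(0.00935358764497599), np.float64(0.9523979957050823))
```

Emit:
{"fn": "jog_arm", "kwargs": {"targets": [[0, [0, 0, 0.001], 0], [0, [0, 0, 0.001], 0], [0, [0, 0, 0], 0]]}}

```text
t: 31.15
position: [0.4371, -0.0049, 0.0407]
tcp_rot: [0.746, 0.666, 0.0, -0.0]
ft_force: [2.1, -2.2, -1.5]
finger_gap: 0.096
```

Emit:
{"fn": "jog_arm", "kwargs": {"targets": [[0, [0, 0, 0.001], 0], [0, [0, 0, 0.001], 0], [0, [0, 0, 0], 0]]}}

```text
t: 31.4
position: [0.4371, -0.0049, 0.0398]
tcp_rot: [0.746, 0.666, 0.0, 0.001]
ft_force: [-1.6, -3.2, 24.3]
finger_gap: 0.1
```

Emit:
{"fn": "jog_arm", "kwargs": {"targets": [[0, [0, 0, 0.001], 0], [0, [0, 0, 0.001], 0], [0, [0, 0, 0], 0]]}}

```text
t: 31.65
position: [0.4373, -0.0049, 0.0394]
tcp_rot: [0.746, 0.666, 0.001, 0.002]
ft_force: [-7.1, -4.2, 57.7]
finger_gap: 0.099
```

```bash
python3 - <<'E'
from h import *
s=st()
im,d=imaging.grab_frame("top");print(hoodfit(im,d))
E
```

```text
t 31.65 pos [ 0.4373 -0.0049  0.0394] view [-0.145  -0.0018] yaw 83.56 F [-7.1 -4.2 57.7] FV [-6.6 -5. ] gap 0.099 q [ 0.21  0.62 -0.46  2.37  0.92  0.33 -1.19]
(np.float64(0.002235672205090518), np.float64(0.9540148567385921))
```

Hood is on its shut stop. I'll relax the press, release and retreat straight up.

Emit:
{"fn": "jog_arm", "kwargs": {"targets": [[0.0, [0, 0, -0.0015], 0], [0.0, [0, 0, -0.0012], 0], [0.03, [0, 0, 0], 0], [0.03, [0, 0, 0], 0], [0.03, [0, 0, 0], 0], [0.03, [0, 0, 0], 0], [0.03, [0, 0, -0.01], 0], [0.03, [0, 0, -0.02], 0], [0.03, [0, 0, -0.03], 0], [0.03, [0, 0, -0.03], 0], [0.03, [0, 0, -0.04], 0], [0.03, [-0.03, 0, -0.04], 0], [0.03, [-0.04, 0, 0], 0], [0.03, [-0.04, 0, 0], 0], [0.03, [-0.04, 0.01, 0], 0], [0.03, [-0.04, 0.02, 0], 0], [0.03, [-0.03, 0.02, 0], 0], [0.03, [0, 0, 0], 0]]}}

```text
t: 33.2
position: [0.4632, -0.2284, 0.2021]
tcp_rot: [0.749, 0.663, 0.0, 0.001]
ft_force: [0.3, 0.6, 0.0]
finger_gap: 0.353
```

```bash
python3 - <<'E'
from h import *
st()
for c in("scene","top"):
    im,d=imaging.grab_frame(c)
    for q in("hood_handle","plate","plate_corner","stop_corner","erlenmeyer","sample_jar","wash_bottle"):
        print(c,q,[(np.round(W(c,r["point"]),3).tolist(),np.round(inV(W(c,r["point"])),3).tolist(),round(r["p"],2)) for r in finder.spot_point(q,c)[:2]])
print(hoodfit(im,d))
cv2.imwrite("pics/k.png",cv2.resize(im[135:225,245:365],(800,600),interpolation=cv2.INTER_CUBIC))
E
```

```text
t 33.2 pos [ 0.4632 -0.2284  0.2021] view [-0.094  -0.2209] yaw 83.01 F [0.3 0.6 0. ] FV [0.3 0.7] gap 0.353 q [ 0.94  0.47 -0.82  2.05  0.47  0.82 -0.28]
scene hood_handle [([0.44, -0.003, 0.078], [-0.142, 0.001], 0.79)]
scene plate [([0.432, 0.38, -0.008], [-0.194, 0.38], 0.84), ([0.596, 0.476, -0.002], [-0.042, 0.494], 0.45)]
scene plate_corner [([0.379, 0.336, -0.001], [-0.241, 0.331], 0.84)]
scene stop_corner [([0.62, 0.045, 0.051], [0.031, 0.069], 0.62)]
scene erlenmeyer [([0.551, 0.198, -0.002], [-0.055, 0.213], 0.74)]
scene sample_jar [([0.615, -0.266, -0.0], [0.061, -0.241], 0.63)]
scene wash_bottle [([0.594, 0.473, -0.001], [-0.044, 0.491], 0.58), ([0.583, -0.015, 0.002], [0.001, 0.004], 0.33)]
top hood_handle [([0.438, -0.006, 0.077], [-0.144, -0.003], 0.73)]
top plate [([0.431, 0.387, -0.002], [-0.196, 0.387], 0.83)]
top plate_corner [([0.375, 0.335, 0.001], [-0.246, 0.329], 0.82)]
top stop_corner [([0.618, 0.05, 0.062], [0.028, 0.073], 0.91)]
top erlenmeyer [([0.556, 0.201, -0.005], [-0.05, 0.217], 0.94)]
top sample_jar [([0.619, -0.266, 0.001], [0.065, -0.241], 0.6)]
top wash_bottle [([0.595, 0.481, -0.001], [-0.044, 0.499], 0.57)]
(np.float64(0.0007464293113340249), np.float64(0.9582781456953643))
```

View pics/k.png

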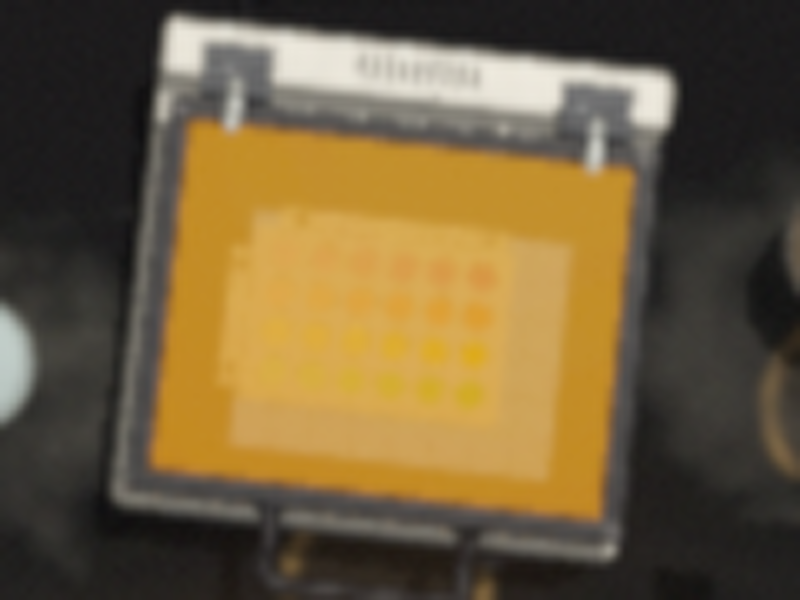

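Hood is shut (fit 0.001 rad). The plate shows through it, square against both rails at (250-500, 210-425), and the glassware has not moved. I'm handing in.

```bash
python3 -c "
from station import ticket
print(ticket.sign_off())"
```

```text
the job is handed in; nothing more can be done
None
```

The job is done and handed in at about 34 s, of the 72 s allowed.

**What I did:**
- **Raising the hood:** I lifted it by its handle to about 1.61 rad and let go; it stood by itself throughout the plate work.
- **Registering the plate:** I pushed it with two spread fingers against the far stop (6 N at contact), then against the left stop (8.5 N), and let go.
- **Lowering the hood:** I gripped the handle again and lowered it slowly until it was shut, then let go and backed away.

**Last checks:**
- **Hood:** it is shut, with a fitted angle of 0.001 rad and the handle at z of about 0.077 m.
- **Plate:** in the picture through the amber it lies square against both rails. The networks could not find it through the shut hood. With the hood still open, they put its corner within about 4 mm of `stop_corner`, which is the limit of their accuracy.
- **Glassware:** the flask, jar and wash bottle are where they were at the start, to within a few mm.

**What went wrong or disagreed:**
- **First grasp:** it missed. The finger tips sat about 19 mm higher than I took from the reported TCP, and closing them pushed the hood down 0.016 rad. I corrected for this afterwards.
- **Closing force:** I pressed a little past the shut stop, and the wrist force rose to about 58 N. That is under the 120 N limit, and I eased off before letting go.
- **Left stop:** contact came about 3 mm further left than my estimate of the viewer's pose predicted. The firm force and the picture both agree that the plate is touching the stop.
- **Far stop:** I did not press the plate against it again after the leftward push, so that contact rests on the pictures.

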